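# Sleeve the probe post in a screened test box

### The job

Open the screened test box by sliding its copper door all the way in behind (under) its silver neighbour, slip the orange shield sleeve over the white probe post inside and lower it, still in the gripper, until it sits on the brass base. Let go, then slide the copper door fully shut again. Keep the silver door shut and leave the other things on the bench where they are.

Things in the scene. Friction and masses are not known exactly. Their poses are not given: they have to be found in the camera images.
- test_box: grey metal box fixed to the bench, 200 (its x) x 420 (its y) x 99 mm high; origin at the centre of its underside, z up. Two bypass doors close its top and slide along its y: copper (lower track, over the -y half, 85 to 90 mm above the bench) and silver (upper track, over the +y half, top at 97 mm). Long side walls 10 mm thick, 99 mm high; end walls 8 mm thick, 82 mm high; inner floor at 6 mm
- copper_door (a joint): travel of the copper door in m: 0 = shut, 0.14 = fully open behind (under) the silver door; grows as the door slides to the box's +y; may start partly open. About 2 N of friction; stays where it is left. Fully open, the mouth is 180 mm wide (box x) and runs from y = -202 to -70 mm of the box
- copper_door_fin (a point): centre of the black grip fin on the copper door, 103 mm above the bench: 50 mm along the box's x, 12 mm thick along its y, top 116 mm above the bench. Near the door's outer end, moves with the door; with the door fully open it is 34 mm clear of the silver door's edge. Axes as the box
- silver_door (a joint): travel of the silver door (220 mm long, blue grip fin of the same size at its outer, +y end, 26 mm tall) in m: 0 = shut, as it starts and must end; it would grow towards the box's -y
- post_base (a point): centre of the upper face of the round brass base (62 mm across, 4 mm thick) of the upright white probe post, on the box floor under the copper door, 10 mm above the bench: the seat of the sleeve. The post rises 54 mm above this point, 26 mm in diameter, its last 10 mm tapering to 12 mm
- sleeve_center (a point): centre (half-way up) of the loose orange shield sleeve: an upright tube 70 mm tall, 44 mm outside and 30 mm inside diameter, about 150 g, open at both ends, axis z; either end may go down. Starts standing on the bench. On the post its top is 5 mm below the copper door
- blue_sleeve_center (a point): centre of a blue tube of the same outside size with a 20 mm bore (too narrow for the post), standing on the bench; leave it alone
- dummy_load_center (a point): centre of a black ribbed cylinder, 45 mm across and 74 mm tall with its brass stub on top, standing on the bench; leave it alone
- amp_one: small orange amplifier block, 70 x 65 x 24 mm, origin at the centre of its underside; leave it alone
- amp_two: larger orange amplifier block, 95 x 70 x 30 mm, origin at the centre of its underside; leave it alone
- splitter: gold splitter block, 80 x 120 x 32 mm, origin at the centre of its underside; leave it alone
- attenuator: white block, 60 x 50 x 22 mm, origin at the centre of its underside; leave it alone
- wrench: steel wrench lying flat, origin on its underside; leave it alone
Mind the look-alikes: they are no part of the job. What is shaped like the part that bears sleeve_center but purple or turquoise is not meant.

How it is judged:
By the outcome, as a careful person would: the job done as asked, in the order asked, and still so for the second after the job is handed in, with the robot touching nothing.
It also fails if it takes over 72 s, if anything falls off the work surface, if the arm or the gripper's body presses on something with over 40 N, if the wrist force passes 120 N, or if a joint passes its speed limit or range.

### The arm

A 6-joint arm with a two-finger parallel gripper is mounted at the origin on the work surface. World frame = base frame: x ahead of the robot, y to its left, z up, the work surface at z = 0. Lengths are in mm, angles in rad, forces in N, time in s.
With the tool pointing down it reaches from about 400 to 925 mm from the base axis. Payload 3.4 kg.
Tool frame: the origin (TCP) lies at the very end of the fingers, on their centre line; the grasp point (between the pads) lies 19 mm behind it; z points along the fingers, y is the line along which they close (so a half turn about z gives the same grasp; the last joint's range is limited). The gripper opens to 85 mm and grips with 20 to 120 N. Pads are 22 mm wide; open, the fingers measure 114 mm over their backs; the gripper's body (76 mm by 85 mm) begins 54 mm behind the grasp point. The pads swing forward as they close: fully open they stand 13 mm farther back than shut.
Start: joints at [-1.292, 0.307, 1.506, -0, 1.328, -0.073], TCP at [198.115, -539.798, 231.305] pointing down, gripper open.
Joint ranges: [-3.12, 3.12], [-1.05, 2.28], [0.14, 2.33], [-1.42, 4.57], [0.1, 2.73], [-2.68, 2.68]. Speed limits (rad/s): [2.57, 2.57, 3.14, 3.14, 3.14, 3.14].

### API

Orientations are given as a unit quaternion [x, y, z, w].
In Python, from cell import state, grab_frame, close_job gives the robot as it stands. The module is installed in compiled form; this text tells all that it offers.
- The arm moves only by the tool move_arm, never from a script. Its argument "rows" is a list of rows, each a list of 6 numbers: the shift along the world's x, y, z in cm, then the turn, a rotation vector about the world's x, y, z in rad. In form: [[x, y, z, rx, ry, rz], ...]. A call has 1 to 8 rows; each row is the pose to reach, as a shift and turn from the pose commanded when the call began; what a row does not reach only later rows make up. A row lasts 1/12 s, in which the tool goes at most 41.7 mm and 7.16 degrees, less where a joint would pass 70% of its speed; a pose out of reach is approached as far as the arm can. A call with a gripper value outside its range is refused whole. "grip" is the gripper command: -1 is fully open, 1 is shut, values between are in proportion, set as the call begins (left out, the last holds). The fingers move at their own pace and stop on an object; "grip_force" is the grip in N (left out, the last holds). Time passes only in rows, so rows that repeat a pose let the fingers close. It gives the time, the measured TCP pose, the force, the opening and the grip force at its end, in the units of the state.
- state(): the state, without advancing time (a new reading comes with each control period).
- grab_frame(name): name is "scene" or "side" or "wrist"; returns a dict with "img" (384x512x3 uint8, red, green, blue), "range_z" (384x512 float32, mm along the optical axis (not along the pixel's ray), 0 where there is no reading), "mtx" (3x3 intrinsics, pixels), "world_from_camera" (4x4, takes a point from camera to world coordinates). Camera axes: x right, y up, looking along -z (the intrinsics and any distortion apply to the point x, -y, -z); pixel columns grow to the right and rows downward; lengths in mm; the calibration is good to about 2 mm. A picture is of the moment at which its call begins.
- close_job(): hands the job in; it is judged then, once.
The state is a dict: "t": time; "joint_positions": joint angles; "dq": joint speeds; "effort": joint torques, N m; "tcp_pos": TCP position; "orientation": TCP orientation; "ft_force": force on the tool from outside, world axes, zero at the start; "moment": the same for the moment, N m; "grip_width": finger opening in mm; "gripper_force": force on a finger pad.
Only numpy, scipy, OpenCV 4.12 (cv2) and the standard library are available. Lean on these libraries where they do the work, as an engineer would, in place of code of your own. Each camera call takes 0.05 s, during which the arm holds its last target. There are 200 camera calls.

## Working session

There is one attempt and no reset: what is moved stays moved. The work goes in short steps, Python scripts to look and compute and a tool call to move; the robot and the scene stay as the last step left them, time stands still between calls to the robot, and variables do not carry over. Pictures are saved under pics/ and viewed, at most 10 in all, crops included, and the job is handed in when it is done.

Besides the shell and the picture viewer there is one more tool, called after "Request:" as name(argument=value, ...) on one line, values as JSON. move_arm: Moves the arm, as the interface text tells. Its arguments: {"type":"object","properties":{"rows":{"type":"array","items":{"type":"array","items":{"type":"number"}}},"grip":{"type":"number"},"grip_force":{"type":"number"}},"required":["rows"]}

```bash
mkdir -p pics; cat > h.py <<'E'
import numpy as np, cv2
from cell import state, grab_frame, close_job
def pts(f):
    d=f["range_z"].astype(float);K=f["mtx"];v,u=np.mgrid[:384,:512]
    x=(u-K[0,2])/K[0,0]*d;y=(v-K[1,2])/K[1,1]*d
    P=np.stack([x,-y,-d,np.ones_like(d)],-1)@f["world_from_camera"].T
    P=P[...,:3];P[d==0]=np.nan;return P
def save(f,n,crop=None,s=1):
    im=f["img"][...,::-1]
    if crop: a,b,c,d=crop; im=im[b:d,a:c]
    cv2.imwrite("pics/"+n,cv2.resize(im,None,fx=s,fy=s,interpolation=cv2.INTER_CUBIC))
E
python3 - <<'E'
from h import *
a=grab_frame("scene");b=grab_frame("side")
np.savez("a.npz",**a);np.savez("b.npz",**b)
save(a,"scene.png",s=1.5);save(b,"side.png",s=1.5)
print(state()); print(a["mtx"],a["world_from_camera"],b["world_from_camera"], a.keys())
E
```

```text
{'t': 0.1, 'joint_positions': array([-1.29249694e+00,  3.07492760e-01,  1.50752644e+00, -1.67165548e-05,
        1.32837034e+00, -7.35207259e-02]), 'dq': array([ 1.14831360e-03, -5.77739937e-04, -5.12094625e-03,  8.04810542e-04,
        3.35373042e-05,  1.21573578e-04]), 'effort': array([ 3.93548839e-05, -4.58530247e+01, -2.52607530e+01, -1.96608835e-04,
        5.65440132e-03,  2.88603121e-05]), 'tcp_pos': array([ 197.94215166, -539.20969869,  230.48239465]), 'orientation': array([ 9.84566933e-01,  1.75006136e-01, -9.99001379e-05, -8.92910759e-04]), 'ft_force': array([ 0.39851473, -0.53369807, -0.37476569]), 'moment': array([-0.00536832, -0.00883337,  0.01690506]), 'gripper_force': 0.0, 'grip_width': 85.40993117516767}
[[353.01793805   0.         253.86804878]
 [  0.         353.01793805 189.29982529]
 [  0.           0.           1.        ]] [[ 3.03389598e-01 -6.86669262e-01  6.60636115e-01  1.28427981e+03]
 [ 9.52780169e-01  2.09275557e-01 -2.20031114e-01 -2.85752937e+02]
 [ 1.28336121e-02  6.96196141e-01  7.17736882e-01  9.06508977e+02]
 [ 0.00000000e+00  0.00000000e+00  0.00000000e+00  1.00000000e+00]] [[-9.93157298e-01  7.09708071e-02 -9.27454870e-02  3.72807844e+02]
 [-1.16443432e-01 -6.62423885e-01  7.40024002e-01  1.24658855e+03]
 [-8.91672504e-03  7.45759842e-01  6.66155200e-01  1.24255266e+03]
 [ 0.00000000e+00  0.00000000e+00  0.00000000e+00  1.00000000e+00]] dict_keys(['img', 'range_z', 'mtx', 'world_from_camera'])
```

View pics/scene.png

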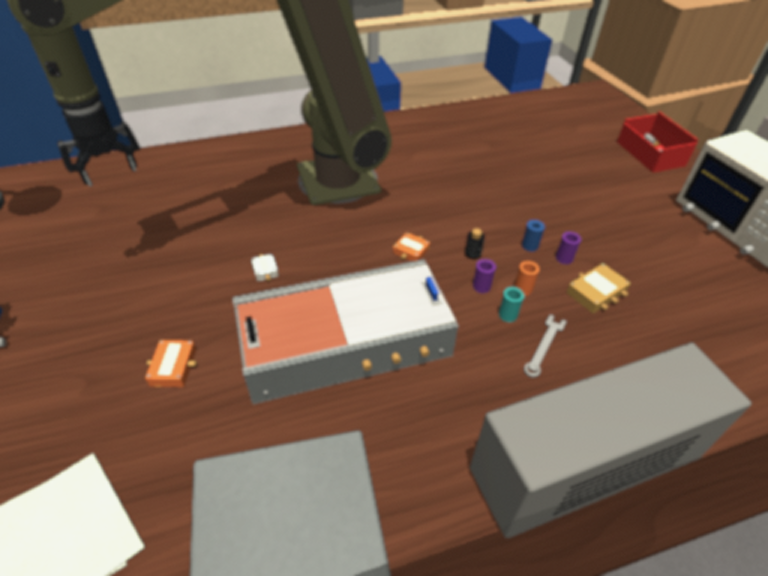

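View pics/side.png

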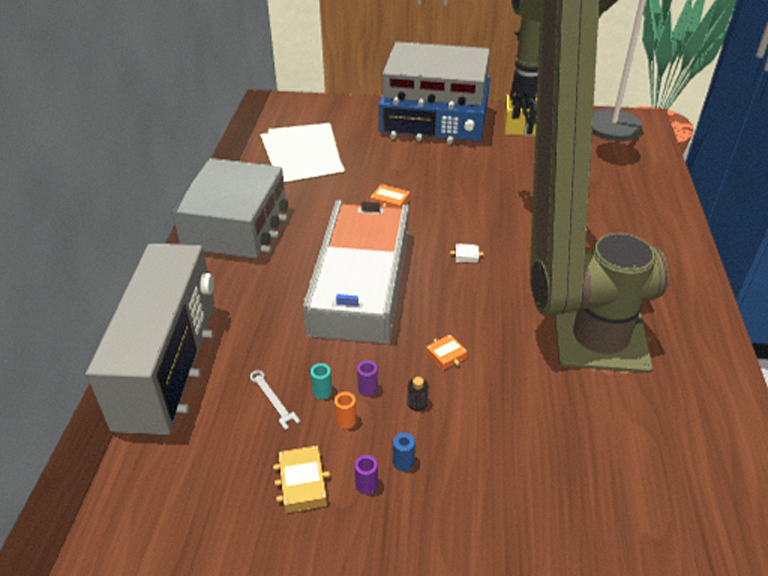

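The scene view shows the box at about (345,330), with the black fin at (251,331) on the copper door. The tubes are orange (527,277), teal (512,303), purple (484,275) and (568,247), and blue (533,235). In the side view the orange tube is at (345,411). It is the only tube-shaped orange thing; the orange amplifiers at (411,245) and (170,362) are flat blocks. Next I'll measure, and make a crop to confirm.

```bash
cat > m.py <<'E'
from h import *
for n in "ab":
    f=dict(np.load(n+".npz"));P=pts(f);hsv=cv2.cvtColor(f["img"],cv2.COLOR_RGB2HSV)
    H,S,V=[hsv[...,i].astype(int) for i in range(3)];z=P[...,2]
    R=(P[...,0]>250)&(P[...,0]<900)&(P[...,1]>-500)&(P[...,1]<500)
    def show(name,m,zlo,zhi):
        m=(m&R&(z>zlo)&(z<zhi)).astype(np.uint8)
        c,l,st,ce=cv2.connectedComponentsWithStats(m)
        for i in range(1,c):
            if st[i,4]>12:
                q=P[l==i];print(n,name,ce[i].round(),st[i,4],"mid",((q.min(0)+q.max(0))/2).round(1),"mean",q.mean(0).round(1),"ext",np.ptp(q,0).round())
    show("orange tube",(H<14)&(S>150),58,78)
    show("teal",(H>75)&(H<98)&(S>100),58,78)
    show("purple",(H>128)&(H<150)&(S>80),58,78)
    show("bluish",(H>100)&(H<125)&(S>120),58,125)
    show("black",(V<60),98,122)
    show("dark load",(V<70),40,80)
    m=R&(H<14)&(S>110)&(z>80)&(z<97)
    q=P[m];
    w=R&(S<60)&(V>170)&(z>88)&(z<104)
    for nm,k in(("copper",m),("silver",w)):
        c,l,st,ce=cv2.connectedComponentsWithStats(k.astype(np.uint8));i=1+st[1:,4].argmax()
        r=cv2.minAreaRect(P[l==i][:,:2].astype(np.float32));print(n,nm,r,cv2.boxPoints(r).round(),"z",np.median(P[l==i][:,2]))
E
python3 m.py; python3 -c "
from h import *
f=dict(np.load('b.npz'));save(f,'crop.png',(140,120,320,360),2.5)"
```

```text
a orange tube [352. 180.] 102 mid [563.6 306.8  65.9] mean [564.5 307.2  66.2] ext [46. 42. 16.]
a teal [342. 197.] 99 mid [628.7 234.6  65.8] mean [629.6 234.4  66.6] ext [45. 42. 15.]
a purple [380. 160.] 83 mid [500.1 456.2  66.8] mean [501.7 456.3  66.9] ext [43. 41. 16.]
a purple [323. 178.] 90 mid [529.3 216.3  65.5] mean [531.  215.8  66.2] ext [42. 44. 15.]
a bluish [356. 152.] 74 mid [436.1 393.8  68.1] mean [437.9 394.6  68.1] ext [40. 36. 17.]
a bluish [288. 192.] 40 mid [599.6  51.6 117.4] mean [601.9  51.2 121.1] ext [43. 11. 15.]
a black [167. 220.] 31 mid [ 593.5 -318.7  107.8] mean [ 596.9 -318.6  113. ] ext [44.  6. 19.]
a dark load [316. 161.] 77 mid [421.6 242.9  52.3] mean [427.8 237.5  54.4] ext [39. 44. 23.]
a copper ((583.3618774414062, -242.74142456054688), (191.03866577148438, 162.3087615966797), 89.08382415771484) [[ 501. -337.]
 [ 663. -340.]
 [ 666. -149.]
 [ 504. -146.]] z 89.52119784074131
a silver ((588.333251953125, -133.22915649414062), (414.4431457519531, 189.59854125976562), 88.51493835449219) [[ 488. -338.]
 [ 678. -343.]
 [ 688.   71.]
 [ 499.   7
[... 746 characters left out ...]
  50.6] ext [19. 30. 23.]
b dark load [182. 147.] 31 mid [ 851.7 -300.4   50. ] mean [ 851.3 -300.3   50.8] ext [18. 27. 19.]
b dark load [176. 158.] 32 mid [ 860.2 -230.9   49.5] mean [ 859.5 -225.1   49.9] ext [19. 49. 17.]
b dark load [278. 261.] 106 mid [416.2 250.8  53.3] mean [416.  257.9  53.2] ext [40. 40. 25.]
b copper ((589.3583984375, -251.52239990234375), (190.72991943359375, 166.7428436279297), 88.89776611328125) [[ 504. -345.]
 [ 671. -348.]
 [ 675. -158.]
 [ 508. -155.]] z 87.8303694074591
b silver ((592.0999755859375, -131.8399200439453), (429.5730895996094, 199.0541534423828), 88.85175323486328) [[ 488. -345.]
 [ 687. -349.]
 [ 696.   81.]
 [ 497.   85.]] z 95.34427372271466
```

View pics/crop.png

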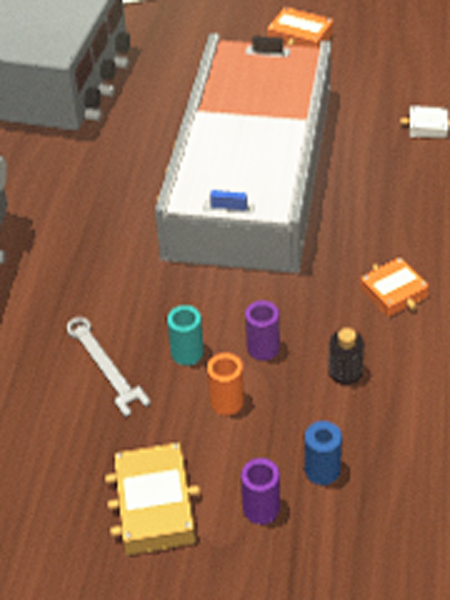

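The crop confirms the only orange tube, at (226,384), with teal and purple neighbours more than 90 mm away. The box centre is about (590,-133) with yaw about -0.02 rad, and the fin is near (595,-318). I'll move above the fin.

Request:
move_arm(rows=[[39.7, 22, 0, 0, 0, -0.375], [39.7, 22, 0, 0, 0, -0.375], [39.7, 22, 0, 0, 0, -0.375], [39.7, 22, 0, 0, 0, -0.375], [39.7, 22, 0, 0, 0, -0.375], [39.7, 22, 0, 0, 0, -0.375], [39.7, 22, 0, 0, 0, -0.375], [39.7, 22, 0, 0, 0, -0.375]], grip=-0.2)

```text
t: 0.77
tcp_pos: [483.1, -381.2, 230.9]
orientation: [1.0, -0.012, -0.0, -0.0]
ft_force: [0.2, -1.1, -0.6]
grip_width: 51.1
gripper_force: 0.0
```

Request:
move_arm(rows=[[10.6, 5.9, -2, 0, 0, 0], [10.6, 5.9, -2, 0, 0, 0], [10.6, 5.9, -2, 0, 0, 0], [10.6, 5.9, -2, 0, 0, 0], [10.6, 5.9, -2, 0, 0, 0], [10.6, 5.9, -2, 0, 0, 0]])

```text
t: 1.27
tcp_pos: [587.3, -323.3, 210.4]
orientation: [1.0, -0.011, -0.001, -0.0]
ft_force: [-0.2, -0.9, 0.0]
grip_width: 51.3
gripper_force: 0.0
```

```bash
python3 - <<'E'
from h import *
s=state();print(s["tcp_pos"],s["orientation"],s["grip_width"])
f=grab_frame("wrist");np.savez("w.npz",**f);save(f,"w1.png",s=1.5)
print(f["world_from_camera"].round(3),f["mtx"][0])
P=pts(f);hsv=cv2.cvtColor(f["img"],cv2.COLOR_RGB2HSV)
m=(P[...,2]>108)&(P[...,2]<120)&(hsv[...,2]<90)
c,l,st,ce=cv2.connectedComponentsWithStats(m.astype(np.uint8))
for i in range(1,c):
  if st[i,4]>30: print(st[i],ce[i],cv2.minAreaRect(P[l==i][:,:2].astype(np.float32)),np.median(P[l==i],0))
E
```

```text
[ 587.32739436 -323.3266295   210.44185616] [ 9.99938083e-01 -1.10773131e-02 -1.03511262e-03 -2.26685360e-04] 51.30516271802549
[[-2.30000e-02  9.51000e-01  3.07000e-01  6.66345e+02]
 [-1.00000e+00 -2.10000e-02 -8.00000e-03 -3.24975e+02]
 [-1.00000e-03 -3.07000e-01  9.52000e-01  3.53375e+02]
 [ 0.00000e+00  0.00000e+00  0.00000e+00  1.00000e+00]] [277.72920946   0.         254.98172868]
[246 167  13  55 675] [251.79407407 194.54814815] ((587.9547119140625, -320.2773132324219), (11.161622047424316, 49.858516693115234), 88.19514465332031) [ 589.58677302 -319.8909873   116.11862394]
```

View pics/w1.png

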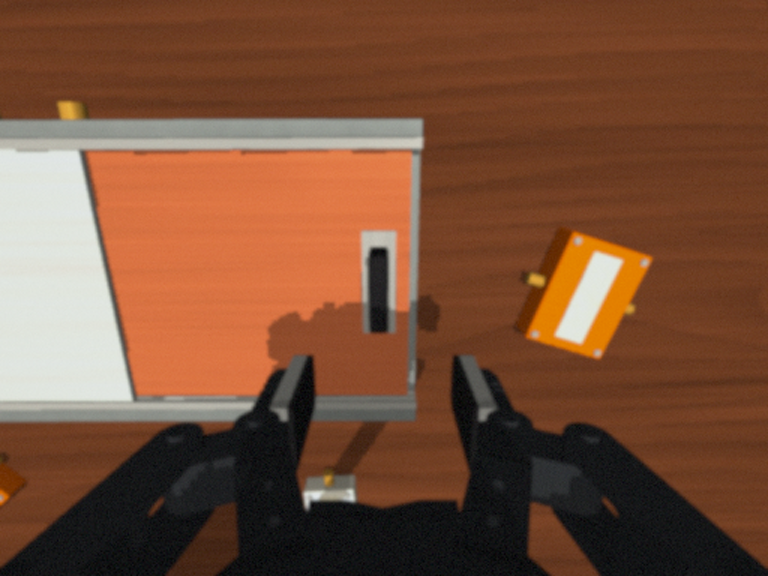

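The fin is at (378,290) in the picture, or (588,-320) in world coordinates, and lies between the fingers along y. I'll descend and grip it.

Request:
move_arm(rows=[[0, 0.3, -4, 0, 0, 0], [0, 0.3, -8, 0, 0, 0], [0, 0.3, -10, 0, 0, 0], [0, 0.3, -10, 0, 0, 0], [0, 0.3, -10, 0, 0, 0]])

```text
t: 1.73
tcp_pos: [585.9, -321.5, 110.7]
orientation: [1.0, -0.013, -0.001, -0.001]
ft_force: [0.4, 0.2, 1.5]
grip_width: 51.2
gripper_force: 0.0
```

Request:
move_arm(rows=[[0.2, 0.1, -1.4, 0, 0, 0], [0.2, 0.1, -1.4, 0, 0, 0], [0.2, 0.1, -1.4, 0, 0, 0]])

```text
t: 1.98
tcp_pos: [590.2, -320.8, 99.3]
orientation: [1.0, -0.012, 0.001, 0.001]
ft_force: [0.4, -0.5, 0.5]
grip_width: 51.3
gripper_force: 0.0
```

Request:
move_arm(rows=[[0, 0, 0, 0, 0, 0], [0, 0, 0, 0, 0, 0], [0, 0, 0, 0, 0, 0], [0, 0, 0, 0, 0, 0], [0, 0, 0, 0, 0, 0], [0, 0, 0, 0, 0, 0]], grip=0.85, grip_force=30)

```text
t: 2.48
tcp_pos: [590.3, -320.2, 98.7]
orientation: [1.0, -0.011, 0.001, 0.001]
ft_force: [-1.2, -0.8, 5.6]
grip_width: 11.0
gripper_force: 33.5
```

Request:
move_arm(rows=[[0.05, 2, 0, 0, 0, 0], [0.1, 4, 0, 0, 0, 0], [0.15, 6, 0, 0, 0, 0], [0.2, 8, 0, 0, 0, 0], [0.25, 10, 0, 0, 0, 0], [0.3, 12, 0, 0, 0, 0], [0.33, 13, 0, 0, 0, 0], [0.33, 13, 0, 0, 0, 0]])

```text
t: 3.15
tcp_pos: [592.9, -187.2, 98.6]
orientation: [1.0, -0.011, 0.0, -0.0]
ft_force: [-2.5, 1.9, 7.7]
grip_width: 11.1
gripper_force: 33.8
```

Request:
move_arm(rows=[[0.01, 0.4, 0, 0, 0, 0], [0.02, 0.8, 0, 0, 0, 0], [0.02, 0.8, 0, 0, 0, 0]])

```text
t: 3.4
tcp_pos: [592.9, -186.3, 98.7]
orientation: [1.0, -0.01, 0.0, 0.005]
ft_force: [-5.6, -12.7, 6.3]
grip_width: 11.1
gripper_force: 33.6
```

The door is at its stop, after about 134 mm of travel plus the contact force. I'll release, rise and look into the box.

Request:
move_arm(rows=[[0, -0.5, 0, 0, 0, 0], [0, -0.5, 0, 0, 0, 0], [0, -0.5, 0, 0, 0, 0], [0, -0.5, 0, 0, 0, 0]], grip=0.4)

```text
t: 3.73
tcp_pos: [593.2, -186.2, 97.0]
orientation: [1.0, -0.012, -0.0, -0.0]
ft_force: [0.3, 0.9, -0.1]
grip_width: 25.6
gripper_force: 0.0
```

Request:
move_arm(rows=[[0, 0, 3, 0, 0, 0], [0, 0, 7, 0, 0, 0], [0, -3, 11, 0, 0, 0], [0, -6, 14, 0, 0, 0], [-2, -8, 18, 0, 0, 0], [-2, -8, 21, 0, 0, 0], [-2, -8, 21, 0, 0, 0], [-2, -8, 21, 0, 0, 0]])

```text
t: 4.4
tcp_pos: [574.7, -267.8, 311.1]
orientation: [1.0, -0.012, 0.003, 0.002]
ft_force: [0.7, 0.1, -0.2]
grip_width: 25.6
gripper_force: 0.0
```

```bash
cat > w.py <<'E'
from h import *
import sys
s=state();print(s["tcp_pos"],s["orientation"],s["grip_width"])
f=grab_frame("wrist");np.savez("w2.npz",**f);save(f,sys.argv[1],s=1.5)
P=pts(f);hsv=cv2.cvtColor(f["img"],cv2.COLOR_RGB2HSV)
H,S,V=[hsv[...,i].astype(int) for i in range(3)];z=P[...,2]
inb=(abs(P[...,0]-590)<85)&(P[...,1]<-200)&(P[...,1]>-335)
def show(n,m):
  c,l,st,ce=cv2.connectedComponentsWithStats(m.astype(np.uint8))
  for i in range(1,c):
    if st[i,4]>25:
      q=P[l==i];print(n,st[i],ce[i].round(1),"mid",((q.min(0)+q.max(0))/2).round(1),"med",np.median(q,0).round(1),"rect",cv2.minAreaRect(q[:,:2].astype(np.float32)))
show("posttop",inb&(z>61)&(z<68))
show("postall",inb&(z>20)&(z<68))
show("base",inb&(z>8)&(z<14)&(S>80))
show("fin",(z>110)&(z<120)&(V<100))
E
python3 w.py w2.png
```

```text
[ 574.70838491 -267.78852374  311.06356265] [ 0.9999204  -0.01206166  0.00338276  0.00150648] 25.64169222875848
posttop [252 160  12  11  96] [257.6 165.1] mid [ 572.9 -271.5   63.5] med [ 573.4 -272.    63.6] rect ((572.8353271484375, -271.71221923828125), (14.8589448928833, 14.974541664123535), 63.418853759765625)
postall [249 152  18  21 291] [257.3 162.3] mid [ 573.4 -271.4   43.2] med [ 576.3 -271.1   58.1] rect ((573.4425048828125, -271.5189514160156), (24.581937789916992, 24.42226219177246), 46.23197555541992)
base [239 140  38  38 794] [257.7 157.5] mid [ 572.5 -271.9   10.9] med [ 576.9 -273.1   10.2] rect ((572.5272216796875, -271.98016357421875), (59.773162841796875, 59.63168716430664), 43.99885177612305)
fin [183 141  12  40 360] [188.8 160.5] mid [ 591.  -186.4  114.4] med [ 591.9 -186.8  116.1] rect ((591.05126953125, -186.1583709716797), (10.426167488098145, 48.657379150390625), 88.8917007446289)
fin [  0 156   8  26 110] [  2.1 172. ] mid [586.4  48.8 114.9] med [580.8  49.1 113.3] rect ((586.4065551757812, 48.763511657714844), (2.944441556930542, 31.522350311279297), 86.29122924804688)
```

View pics/w2.png

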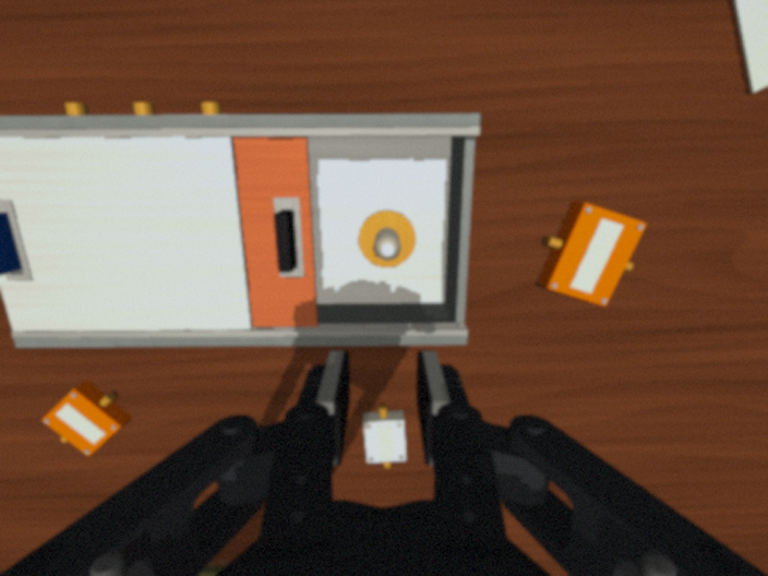

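The picture shows the mouth fully open, with the white post on its brass base at (387,240), or world (573,-271.6). The copper fin is at (286,240). Next, the sleeve.

Request:
move_arm(rows=[[-1.1, 57.3, -9, 0, 0, 0], [-1.1, 57.3, -9, 0, 0, 0], [-1.1, 57.3, -9, 0, 0, 0], [-1.1, 57.3, -9, 0, 0, 0], [-1.1, 57.3, -9, 0, 0, 0], [-1.1, 57.3, -9, 0, 0, 0], [-1.1, 57.3, -9, 0, 0, 0], [-1.1, 57.3, -9, 0, 0, 0]], grip=-0.5)

```text
t: 5.12
tcp_pos: [564.9, 65.4, 252.9]
orientation: [1.0, -0.011, -0.002, -0.0]
ft_force: [0.7, -0.7, -0.9]
grip_width: 64.0
gripper_force: 0.0
```

Request:
move_arm(rows=[[0, 23.5, -4, 0, 0, 0], [0, 23.5, -4, 0, 0, 0], [0, 23.5, -4, 0, 0, 0], [0, 23.5, -4, 0, 0, 0], [0, 23.5, -4, 0, 0, 0], [0, 23.5, -4, 0, 0, 0], [0, 23.5, -4, 0, 0, 0], [0, 23.5, -4, 0, 0, 0]])

```text
t: 5.78
tcp_pos: [564.5, 299.4, 212.3]
orientation: [1.0, -0.009, -0.003, 0.001]
ft_force: [0.2, 0.8, 0.3]
grip_width: 64.0
gripper_force: 0.0
```

```bash
cat > s.py <<'E'
from h import *
import sys
s=state();print(s["tcp_pos"],s["orientation"],s["grip_width"])
f=grab_frame("wrist");save(f,sys.argv[1],s=1.5)
P=pts(f);hsv=cv2.cvtColor(f["img"],cv2.COLOR_RGB2HSV)
m=(hsv[...,0]<16)&(hsv[...,1]>130)&(P[...,2]>float(sys.argv[2]))&(P[...,2]<float(sys.argv[3]))
c,l,st,ce=cv2.connectedComponentsWithStats(m.astype(np.uint8))
for i in range(1,c):
  if st[i,4]>60: q=P[l==i];print(st[i],((q.min(0)+q.max(0))/2).round(1),np.median(q,0).round(1),cv2.minEnclosingCircle(q[:,:2].astype(np.float32)))
E
python3 s.py w3.png 67 73
```

```text
[564.51230529 299.44337463 212.33092418] [ 0.99995241 -0.00932081 -0.00263168  0.00117583] 64.00496344835739
[233 188  26  15 115] [549.5 310.1  69.5] [546.4 310.9  70. ] ((552.1787109375, 310.1258239746094), 14.565718650817871)
```

View pics/w3.png

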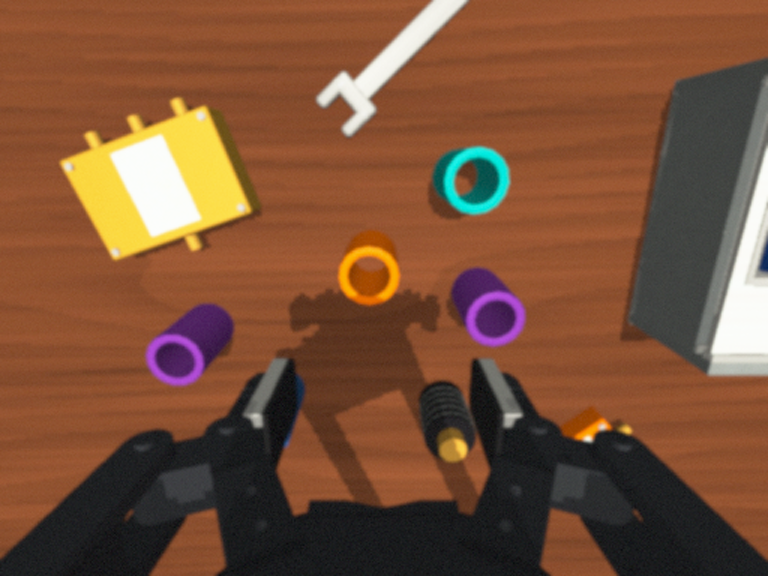

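The orange ring is at (369,272), teal at (475,180), purple at (490,315) and (178,357). I'll cast its centre onto z = 70.

```bash
python3 - <<'E'
from h import *
f=grab_frame("wrist");im=f["img"];hsv=cv2.cvtColor(im,cv2.COLOR_RGB2HSV);P=pts(f)
m=(hsv[...,0]<24)&(hsv[...,1]>130)&(P[...,2]>66)&(P[...,2]<74)
v,u=np.nonzero(m);k=(u<290)&(u>210)&(v<215)
q=P[m][k];print(k.sum(),cv2.minEnclosingCircle(q[:,:2].astype(np.float32)),(q.min(0)+q.max(0))/2,q[:,2].mean())
K=f["mtx"];W=f["world_from_camera"]
(cx,cy),r=cv2.minEnclosingCircle(np.stack([u[k],v[k]],1).astype(np.float32))
d=W[:3,:3]@[(cx-K[0,2])/K[0,0],-(cy-K[1,2])/K[1,1],-1];o=W[:3,3];print(cx,cy,r,o+d*(70-o[2])/d[2])
E
```

```text
700 ((563.2777099609375, 310.0135192871094), 21.8219051361084) [563.58549688 310.00505619  69.13072725] 69.85693958294854
243.88461303710938 183.0 20.140321731567383 [564.05527523 310.01930011  70.        ]
```

Request:
move_arm(rows=[[-0.1, 1.05, -3, 0, 0, 0], [-0.1, 1.05, -7, 0, 0, 0], [-0.1, 1.05, -11, 0, 0, 0], [-0.1, 1.05, -14, 0, 0, 0], [-0.1, 1.05, -16, 0, 0, 0], [-0.1, 1.05, -16.7, 0, 0, 0], [-0.1, 1.05, -16.7, 0, 0, 0], [-0.1, 1.05, -16.7, 0, 0, 0]])

```text
t: 6.55
tcp_pos: [566.7, 307.2, 49.3]
orientation: [1.0, -0.012, 0.0, -0.0]
ft_force: [0.7, 0.5, 0.7]
grip_width: 63.7
gripper_force: 0.0
```

Request:
move_arm(rows=[[0, 0, 0, 0, 0, 0], [0, 0, 0, 0, 0, 0], [0, 0, 0, 0, 0, 0], [0, 0, 0, 0, 0, 0], [0, 0, 0, 0, 0, 0]], grip=0.3, grip_force=40)

```text
t: 6.97
tcp_pos: [567.7, 308.6, 51.1]
orientation: [1.0, -0.011, 0.002, -0.001]
ft_force: [0.8, -0.5, 7.4]
grip_width: 41.9
gripper_force: 40.9
```

Request:
move_arm(rows=[[0, 0, 2, 0, 0, 0], [0, 0, 5, 0, 0, 0], [0, 0, 9, 0, 0, 0], [0, 0, 13, 0, 0, 0], [0, 0, 17, 0, 0, 0], [0, 0, 18, 0, 0, 0], [0.2, -3.5, 18, 0, 0, 0], [0.2, -7, 18, 0, 0, 0]])

```text
t: 7.63
tcp_pos: [568.8, 239.3, 230.5]
orientation: [1.0, -0.01, 0.002, -0.001]
ft_force: [0.1, -0.2, -2.4]
grip_width: 41.9
gripper_force: 41.6
```

Request:
move_arm(rows=[[0.7, -51.1, 0, 0, 0, 0], [0.7, -51.1, 0, 0, 0, 0], [0.7, -51.1, 0, 0, 0, 0], [0.7, -51.1, 0, 0, 0, 0], [0.7, -51.1, 0, 0, 0, 0], [0.7, -51.1, 0, 0, 0, 0], [0.7, -51.1, 0, 0, 0, 0], [0.7, -51.1, 0, 0, 0, 0]])

```text
t: 8.3
tcp_pos: [571.7, -97.0, 228.4]
orientation: [1.0, -0.011, -0.0, -0.0]
ft_force: [0.4, -0.0, -1.7]
grip_width: 41.8
gripper_force: 41.5
```

Request:
move_arm(rows=[[0.4, -17.6, 0, 0, 0, 0], [0.4, -17.6, 0, 0, 0, 0], [0.4, -17.6, 0, 0, 0, 0], [0.4, -17.6, 0, 0, 0, 0], [0.4, -17.6, 0, 0, 0, 0], [0.4, -17.6, 0, 0, 0, 0], [0.4, -17.6, 0, 0, 0, 0]])

```text
t: 8.88
tcp_pos: [575.9, -271.4, 227.9]
orientation: [1.0, -0.013, -0.001, -0.001]
ft_force: [0.3, 1.1, -2.0]
grip_width: 41.5
gripper_force: 41.7
```

```bash
cat > r.py <<'E'
from h import *
import sys
T=[];Z=[]
for i in range(4):
    s=state();T.append(s["tcp_pos"]);f=grab_frame("wrist")
print(np.array(T).round(1),s["orientation"],s["ft_force"].round(1))
if len(sys.argv)>1: save(f,sys.argv[1],s=1.5)
t=np.mean(T,0);P=pts(f);hsv=cv2.cvtColor(f["img"],cv2.COLOR_RGB2HSV)
o=(hsv[...,0]<24)&(hsv[...,1]>130)&(abs(P[...,0]-t[0])<40)&(abs(P[...,1]-t[1])<40)
m=o&(P[...,2]>t[2]-10)
q=P[m];print(len(q),"z",np.percentile(q[:,2],[5,50,95]).round(1))
zt=np.percentile(q[:,2],80);k=q[abs(q[:,2]-zt)<4];print("ring",len(k),cv2.minEnclosingCircle(k[:,:2].astype(np.float32)),(k.min(0)+k.max(0))/2)
b=(P[...,2]>8)&(P[...,2]<66)&(abs(P[...,0]-573)<36)&(abs(P[...,1]+272)<36)&(hsv[...,1]>80)
print("base px",b.sum(), np.argwhere(m).mean(0) if m.any() else 0)
E
python3 r.py w4.png
```

```text
[[ 575.9 -271.4  227.9]
 [ 575.9 -270.3  228. ]
 [ 576.1 -269.7  228.2]
 [ 576.3 -269.4  228.4]] [ 9.99940991e-01 -1.08443518e-02 -3.47811299e-04 -5.41465925e-04] [ 0.1  0.  -2.8]
6209 z [222.  246.1 301.6]
ring 2920 ((574.2940673828125, -275.5872802734375), 29.24639129638672) [ 571.36304556 -275.55157809  247.96578911]
base px 1197 [268.94298599 254.67305524]
```

View pics/w4.png

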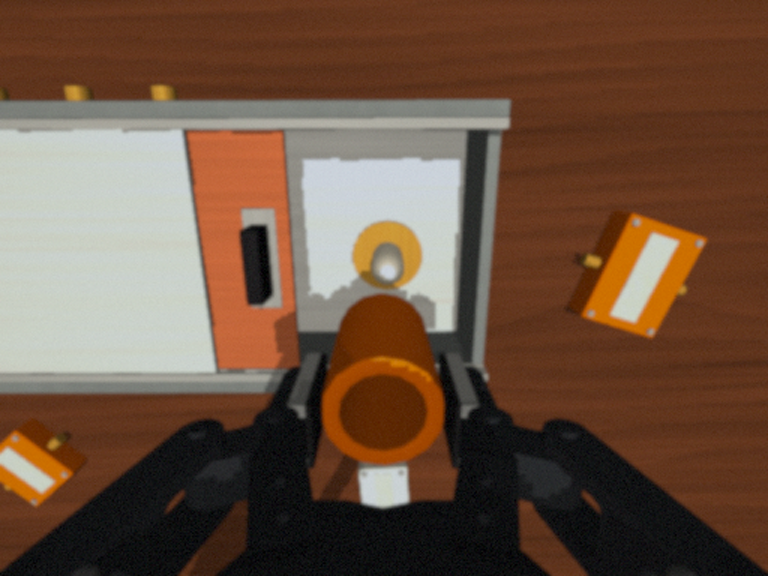

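The post is at (387,265) behind the held sleeve, whose top ring is at (383,410). I'll measure both in one settled frame.

```bash
cat > r.py <<'E'
from h import *
from scipy.optimize import least_squares
s=state();f=grab_frame("wrist");t=s["tcp_pos"];print(t.round(1),s["orientation"].round(4),s["ft_force"].round(1))
P=pts(f);hsv=cv2.cvtColor(f["img"],cv2.COLOR_RGB2HSV);H,S=hsv[...,0],hsv[...,1]
o=(H<24)&(S>130)&(abs(P[...,0]-t[0])<32)&(abs(P[...,1]-t[1])<32)&(P[...,2]>t[2]+12)&(P[...,2]<t[2]+26)
zt=np.median(P[o][:,2]);k=P[o&(abs(P[...,2]-zt)<2.5)]
g=least_squares(lambda c:np.maximum(np.hypot(k[:,0]-c[0],k[:,1]-c[1])-22,0)+np.minimum(np.hypot(k[:,0]-c[0],k[:,1]-c[1])-15,0),t[:2],loss="soft_l1").x
print("ring",len(k),zt.round(1),g.round(2),k.min(0).round(1),k.max(0).round(1))
inb=(abs(P[...,0]-573)<40)&(abs(P[...,1]+272)<40)
for lo,hi in((61,68),(8,14)):
    q=P[inb&(P[...,2]>lo)&(P[...,2]<hi)&((S>80)|(lo>20))]
    if len(q): print(lo,len(q),((q.min(0)+q.max(0))/2).round(1),np.ptp(q,0).round(1))
E
python3 r.py
```

```text
[ 576.5 -269.4  228.6] [ 9.999e-01 -1.060e-02 -2.000e-04 -4.000e-04] [ 0.7 -0.3 -1.3]
ring 2773 247.5 [ 572.04 -268.76] [ 549.8 -289.8  245. ] [ 593.8 -247.6  250. ]
61 146 [ 573.2 -271.6   63.6] [15.5 15.1  5. ]
8 1139 [ 572.1 -271.9   10.8] [60.1 60.2  5.5]
```

Request:
move_arm(rows=[[0.1, -0.28, -2, 0, 0, 0], [0.1, -0.28, -5, 0, 0, 0], [0.1, -0.28, -8, 0, 0, 0], [0.1, -0.28, -10, 0, 0, 0], [0.1, -0.28, -10.5, 0, 0, 0], [0.1, -0.28, -10.5, 0, 0, 0], [0.1, -0.28, -10.5, 0, 0, 0], [0.1, -0.28, -10.5, 0, 0, 0]])

```text
t: 9.8
tcp_pos: [579.1, -274.5, 125.6]
orientation: [1.0, -0.011, 0.002, 0.001]
ft_force: [0.3, -1.4, -1.4]
grip_width: 41.5
gripper_force: 41.7
```

```bash
python3 r.py
```

```text
[ 579.1 -274.5  125.6] [ 9.999e-01 -1.130e-02  1.700e-03  9.000e-04] [ 0.3 -1.4 -1.4]
ring 2785 144.5 [ 574.5  -273.74] [ 552.1 -294.9  142. ] [ 596.2 -252.6  146.9]
8 1534 [ 580.1 -272.    11. ] [44.5 61.   5.9]
```

Request:
move_arm(rows=[[-0.15, 0.2, 0, 0, 0, 0], [-0.15, 0.2, 0, 0, 0, 0], [-0.15, 0.2, 0, 0, 0, 0], [-0.15, 0.2, 0, 0, 0, 0]])

```text
t: 10.18
tcp_pos: [576.2, -272.2, 124.2]
orientation: [1.0, -0.012, 0.0, 0.0]
ft_force: [-0.3, 0.1, -1.8]
grip_width: 41.8
gripper_force: 41.7
```

```bash
python3 r.py
```

```text
[ 576.2 -272.2  124.2] [ 9.999e-01 -1.160e-02  4.000e-04  2.000e-04] [-0.3  0.1 -1.8]
ring 2770 143.0 [ 571.64 -271.5 ] [ 549.6 -293.2  140.6] [ 593.3 -250.4  145.5]
8 1624 [ 578.5 -272.2   10.9] [48.1 61.3  5.5]
```

Request:
move_arm(rows=[[0.1, 0, -1, 0, 0, 0], [0.1, 0, -1.8, 0, 0, 0], [0.1, 0, -2.6, 0, 0, 0], [0.1, 0, -3.4, 0, 0, 0], [0.1, 0, -3.4, 0, 0, 0]])

```text
t: 10.65
tcp_pos: [576.0, -271.7, 86.9]
orientation: [1.0, -0.012, -0.002, -0.001]
ft_force: [0.4, -1.0, -2.6]
grip_width: 41.8
gripper_force: 41.7
```

Request:
move_arm(rows=[[0.05, 0, -0.8, 0, 0, 0], [0.05, 0, -1.5, 0, 0, 0], [0.05, 0, -2.1, 0, 0, 0], [0.05, 0, -2.4, 0, 0, 0], [0.05, 0, -2.4, 0, 0, 0]])

```text
t: 11.07
tcp_pos: [576.8, -271.6, 64.4]
orientation: [1.0, -0.012, -0.001, -0.001]
ft_force: [0.3, -1.0, -1.2]
grip_width: 41.7
gripper_force: 41.7
```

```bash
python3 r.py
```

```text
[ 576.8 -271.6   64.4] [ 9.999e-01 -1.160e-02 -1.000e-03 -5.000e-04] [ 0.3 -1.  -1.2]
ring 2777 83.3 [ 572.28 -270.95] [ 550.2 -301.2   80.8] [ 593.9 -249.9   85.8]
61 1027 [ 574.9 -271.2   64.5] [37.9 42.   7. ]
8 1651 [ 578.6 -272.3   10.2] [48.8 60.9  4.2]
```

Centred, with about 3 mm left to the seat. I'll lower it slowly until contact.

Request:
move_arm(rows=[[0, 0, -0.1, 0, 0, 0], [0, 0, -0.2, 0, 0, 0], [0, 0, -0.3, 0, 0, 0], [0, 0, -0.3, 0, 0, 0]])

```text
t: 11.45
tcp_pos: [577.6, -272.1, 62.7]
orientation: [1.0, -0.012, 0.0, 0.0]
ft_force: [0.1, -0.7, -2.8]
grip_width: 41.8
gripper_force: 41.7
```

Request:
move_arm(rows=[[0, 0, -0.1, 0, 0, 0], [0, 0, -0.2, 0, 0, 0], [0, 0, -0.3, 0, 0, 0], [0, 0, -0.3, 0, 0, 0]])

```text
t: 11.78
tcp_pos: [577.9, -272.1, 61.0]
orientation: [1.0, -0.012, 0.001, 0.0]
ft_force: [-2.0, 1.5, 5.9]
grip_width: 41.8
gripper_force: 42.5
```

```bash
python3 r.py
```

```text
[ 577.9 -272.1   61. ] [ 9.999e-01 -1.160e-02  5.000e-04  2.000e-04] [-2.   1.5  5.9]
ring 2772 80.0 [ 573.36 -271.48] [ 551.3 -292.7   77.5] [ 595.  -250.4   82.4]
61 1257 [ 576.  -271.8   64.5] [38.4 54.7  7. ]
8 1555 [ 579.3 -272.3   11. ] [47.8 61.1  6. ]
```

The sleeve is seated: ring at z = 80, with contact force felt. I'll release and rise.

Request:
move_arm(rows=[[0, 0, 0, 0, 0, 0], [0, 0, 0, 0, 0, 0], [0, 0, 0, 0, 0, 0], [0, 0, 0, 0, 0, 0], [0, 0, 0, 0, 0, 0]], grip=-0.4)

```text
t: 12.25
tcp_pos: [577.5, -272.1, 59.4]
orientation: [1.0, -0.012, -0.0, -0.0]
ft_force: [0.4, -0.8, 0.1]
grip_width: 59.8
gripper_force: 0.0
```

Request:
move_arm(rows=[[0, 0, 1.5, 0, 0, 0], [0, 0, 4, 0, 0, 0], [0, 0, 8, 0, 0, 0], [0, 0, 12, 0, 0, 0], [0.5, 3, 14, 0, 0, 0], [0.7, 6, 14, 0, 0, 0], [0.9, 8.6, 14, 0, 0, 0], [0.9, 8.6, 14, 0, 0, 0]])

```text
t: 12.92
tcp_pos: [586.5, -181.4, 200.4]
orientation: [1.0, -0.01, 0.0, -0.001]
ft_force: [0.3, 0.2, -0.3]
grip_width: 59.7
gripper_force: 0.0
```

```bash
python3 w.py w5.png | tail -3; python3 - <<'E'
from h import *
f=dict(np.load("w2.npz"));P=pts(f);hsv=cv2.cvtColor(f["img"],cv2.COLOR_RGB2HSV)
m=(hsv[...,0]<24)&(hsv[...,1]>130)&(P[...,2]>76)&(P[...,2]<84)&(abs(P[...,1]+272)<40);q=P[m];print(len(q),(q.min(0)+q.max(0))/2,np.ptp(q,0),np.median(q[:,2]))
E
```

```text
base [304 158  50  48 568] [323.4 174.1] mid [ 572.5 -271.1   11. ] med [ 588.3 -258.5   10.2] rect ((577.2645263671875, -267.0126037597656), (46.83394241333008, 61.048770904541016), 44.57023620605469)
fin [254 167  14  56 760] [260.4 194.2] mid [ 590.6 -185.5  114.7] med [ 592.4 -185.4  116.1] rect ((590.6142578125, -185.71412658691406), (11.457938194274902, 49.48759078979492), 88.76072692871094)
fin [  0 212   5  10  31] [  1.3 216.5] mid [574.5  48.9 111.6] med [573.5  49.  111.3] rect ((574.566162109375, 49.08454895019531), (2.786076545715332, 8.318181991577148), 80.42742919921875)
788 [ 573.42662008 -270.00655329   79.09025938] [43.88721196 43.54965572  5.98885873] 79.82808826112313
```

The sleeve stayed seated (top at 79.8). Now I'll grip the fin and shut the door.

Request:
move_arm(rows=[[0.4, -0.45, 0, 0, 0, 0], [0.4, -0.45, 0, 0, 0, 0], [0.4, -0.45, -3, 0, 0, 0], [0.4, -0.45, -6, 0, 0, 0], [0.4, -0.45, -7, 0, 0, 0], [0.4, -0.45, -7, 0, 0, 0]], grip=0.4)

```text
t: 13.47
tcp_pos: [588.0, -190.8, 125.9]
orientation: [1.0, -0.012, -0.004, -0.001]
ft_force: [-1.1, -0.1, 0.4]
grip_width: 25.8
gripper_force: 0.0
```

Request:
move_arm(rows=[[0.2, 0.1, 0, 0, 0, 0], [0.2, 0.1, 0, 0, 0, 0], [0.2, 0.1, 0, 0, 0, 0]])

```text
t: 13.72
tcp_pos: [594.1, -190.4, 131.3]
orientation: [1.0, -0.012, 0.002, 0.001]
ft_force: [0.1, -0.8, -0.7]
grip_width: 25.5
gripper_force: 0.0
```

Request:
move_arm(rows=[[0, 0.45, 0, 0, 0, 0], [0, 0.45, 0, 0, 0, 0], [0, 0.45, 0, 0, 0, 0], [0, 0.45, 0, 0, 0, 0]])

```text
t: 14.05
tcp_pos: [592.7, -184.9, 130.1]
orientation: [1.0, -0.011, 0.0, 0.0]
ft_force: [0.5, -0.6, 0.4]
grip_width: 25.6
gripper_force: 0.0
```

Request:
move_arm(rows=[[0, -0.1, -1.2, 0, 0, 0], [0, -0.1, -2.4, 0, 0, 0], [0, -0.1, -3.2, 0, 0, 0], [0, -0.1, -3.2, 0, 0, 0], [0, -0.1, -3.2, 0, 0, 0]])

```text
t: 14.47
tcp_pos: [592.1, -185.9, 97.1]
orientation: [1.0, -0.012, -0.001, -0.0]
ft_force: [0.6, 0.4, 1.6]
grip_width: 25.2
gripper_force: 0.0
```

Request:
move_arm(rows=[[0, 0, 0, 0, 0, 0], [0, 0, 0, 0, 0, 0], [0, 0, 0, 0, 0, 0], [0, 0, 0, 0, 0, 0]], grip=0.85, grip_force=30)

```text
t: 14.8
tcp_pos: [593.0, -186.3, 98.2]
orientation: [1.0, -0.012, 0.001, 0.0]
ft_force: [-0.2, -0.3, 0.4]
grip_width: 11.1
gripper_force: 32.2
```

Request:
move_arm(rows=[[-0.05, -2, 0, 0, 0, 0], [-0.1, -4, 0, 0, 0, 0], [-0.15, -6, 0, 0, 0, 0], [-0.2, -8, 0, 0, 0, 0], [-0.25, -10, 0, 0, 0, 0], [-0.3, -12, 0, 0, 0, 0], [-0.33, -13.4, 0, 0, 0, 0], [-0.33, -13.4, 0, 0, 0, 0]])

```text
t: 15.47
tcp_pos: [590.3, -323.6, 98.2]
orientation: [1.0, -0.012, 0.001, 0.002]
ft_force: [3.5, -1.8, -0.1]
grip_width: 11.1
gripper_force: 32.3
```

Request:
move_arm(rows=[[-0.01, -0.3, 0, 0, 0, 0], [-0.02, -0.6, 0, 0, 0, 0], [-0.02, -0.8, 0, 0, 0, 0], [-0.02, -0.8, 0, 0, 0, 0]])

```text
t: 15.8
tcp_pos: [590.2, -326.4, 98.2]
orientation: [1.0, -0.011, 0.001, -0.001]
ft_force: [4.5, 3.4, 2.5]
grip_width: 11.4
gripper_force: 32.5
```

Request:
move_arm(rows=[[0, -0.15, 0, 0, 0, 0], [0, -0.3, 0, 0, 0, 0], [0, -0.3, 0, 0, 0, 0]])

```text
t: 16.05
tcp_pos: [590.2, -326.4, 98.2]
orientation: [1.0, -0.011, 0.001, -0.003]
ft_force: [4.7, 10.4, 4.4]
grip_width: 10.9
gripper_force: 32.8
```

The door is against its shut stop. I'll release and retreat.

Request:
move_arm(rows=[[0, 0.2, 0, 0, 0, 0], [0, 0.2, 0, 0, 0, 0], [0, 0.2, 0, 0, 0, 0], [0, 0.2, 0, 0, 0, 0]], grip=0.3)

```text
t: 16.38
tcp_pos: [588.3, -329.0, 97.3]
orientation: [1.0, -0.011, -0.001, 0.0]
ft_force: [-0.0, -0.0, -0.3]
grip_width: 30.4
gripper_force: 0.0
```

Request:
move_arm(rows=[[0, 0, 2, 0, 0, 0], [0, 0, 5, 0, 0, 0], [0, 0, 9, 0, 0, 0], [0, 0, 13, 0, 0, 0], [0, 2, 17, 0, 0, 0], [0, 4, 19, 0, 0, 0], [0, 4, 19, 0, 0, 0], [0, 4, 19, 0, 0, 0]])

```text
t: 17.05
tcp_pos: [589.5, -289.0, 290.0]
orientation: [1.0, -0.011, 0.002, 0.001]
ft_force: [0.4, -0.2, -0.7]
grip_width: 29.8
gripper_force: 0.0
```

```bash
python3 w.py w6.png | grep -E "^fin|\["; python3 -c "
from h import *
f=grab_frame('scene');save(f,'end.png',s=1.5)"
```

```text
[ 589.53332894 -289.04590918  289.9744244 ] [ 0.99993561 -0.01113943  0.00173065  0.00129969] 29.757429400141948
fin [280 155  12  42 428] [285.5 175.3] mid [ 588.2 -325.   114. ] med [ 589.7 -325.   115.9] rect ((588.181884765625, -325.1029052734375), (12.045970916748047, 49.27931594848633), 88.9156265258789)
```

View pics/w6.png

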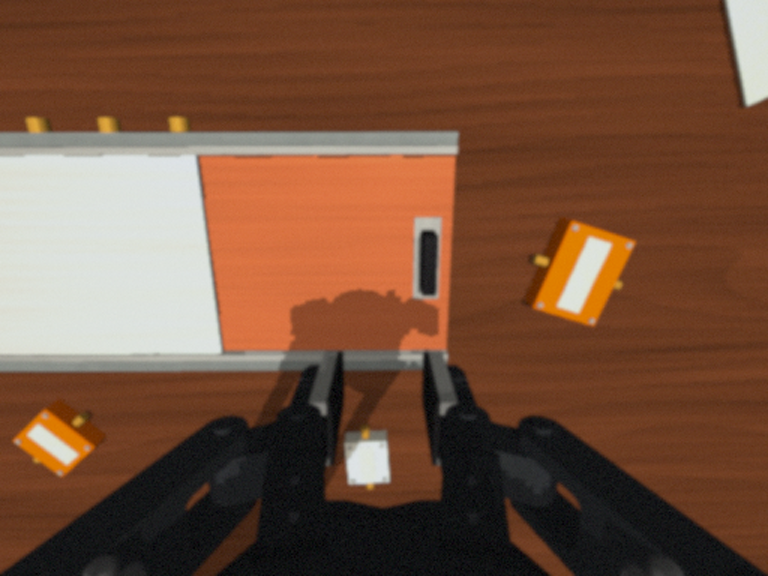

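View pics/end.png

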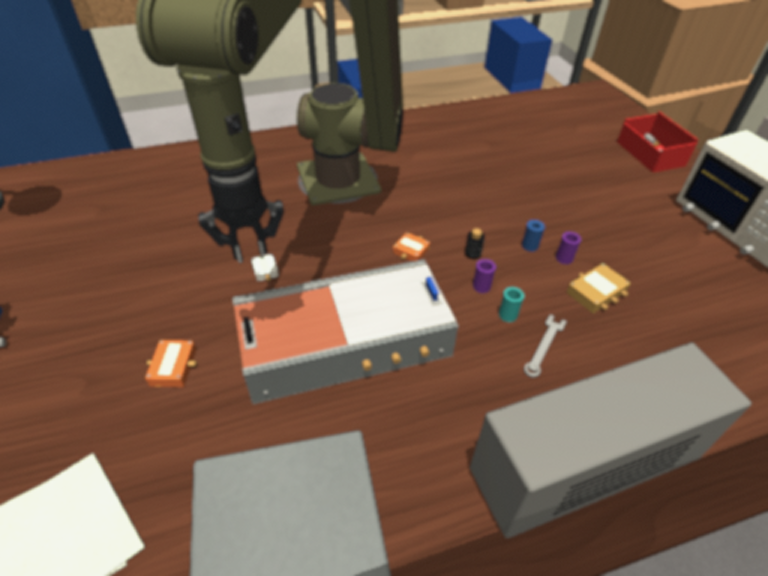

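The door looks flush with the box end, with the fin at (428,263) in the wrist view. The silver door is shut and the bystanders are unmoved. I'll check the fin once more now the arm has settled.

```bash
for i in 1 2 3; do python3 w.py w7.png | grep -E "^fin|^\["; done
```

```text
[ 588.12309132 -289.2846103   286.36528358] [ 9.99930546e-01 -1.17358861e-02 -1.07360579e-03 -1.41505631e-04] 30.448478080485593
fin [281 154  11  42 430] [286.  174.4] mid [ 588.1 -324.9  114.5] med [ 588.8 -324.7  116.1] rect ((588.1210327148438, -324.78125), (49.147125244140625, 12.043030738830566), 0.7970181703567505)
[ 587.91313679 -289.34758081  285.57815017] [ 9.99927571e-01 -1.19062723e-02 -1.67447554e-03 -5.38267044e-04] 29.582153955611656
fin [281 153  12  43 444] [286.2 174.1] mid [ 588.1 -325.1  114.1] med [ 589.2 -324.6  116. ] rect ((588.0826416015625, -325.0306091308594), (12.03447437286377, 49.46430206298828), 89.21391296386719)
[ 587.92393995 -289.37195773  285.26544353] [ 9.99926281e-01 -1.19742137e-02 -1.86951210e-03 -7.44959397e-04] 30.575399081278004
fin [281 153  12  43 450] [286.3 173.9] mid [ 588.3 -325.1  114.1] med [ 589.3 -324.6  116. ] rect ((588.2385864257812, -325.0860595703125), (12.096404075622559, 49.2798957824707), 88.7761001586914)
```

I'll give the fin a gentle closing nudge with shut fingers to be sure.

Request:
move_arm(rows=[[0, 0.4, -4, 0, 0, 0], [0, 0.4, -8, 0, 0, 0], [0, 0.4, -12, 0, 0, 0], [0, 0.4, -16, 0, 0, 0], [0, 0.4, -18.2, 0, 0, 0], [0, 0.4, -18.2, 0, 0, 0], [0, 0.4, -18.2, 0, 0, 0]], grip=0.95)

```text
t: 17.88
tcp_pos: [587.5, -284.8, 103.0]
orientation: [1.0, -0.012, -0.002, -0.001]
ft_force: [0.3, 0.0, 0.2]
grip_width: 1.8
gripper_force: 0.0
```

Request:
move_arm(rows=[[0, -0.3, 0, 0, 0, 0], [0, -0.6, 0, 0, 0, 0], [0, -0.9, 0, 0, 0, 0], [0, -1.2, 0, 0, 0, 0], [0, -1.5, 0, 0, 0, 0], [0, -1.5, 0, 0, 0, 0]])

```text
t: 18.38
tcp_pos: [589.5, -301.2, 106.6]
orientation: [1.0, -0.012, 0.001, 0.001]
ft_force: [0.1, 0.2, 0.3]
grip_width: 2.0
gripper_force: 0.0
```

Request:
move_arm(rows=[[0, -0.3, -0.3, 0, 0, 0], [0, -0.6, -0.3, 0, 0, 0], [0, -0.9, -0.3, 0, 0, 0], [0, -0.9, -0.3, 0, 0, 0]])

```text
t: 18.72
tcp_pos: [588.7, -305.8, 102.3]
orientation: [1.0, -0.012, -0.001, -0.003]
ft_force: [0.6, 8.7, 2.5]
grip_width: 2.0
gripper_force: 4.3
```

It is held at the stop with 8.7 N, well above the friction. Retreating.

Request:
move_arm(rows=[[0, 1.2, 0, 0, 0, 0], [0, 1.8, 0, 0, 0, 0], [0, 1.8, 4, 0, 0, 0], [0, 1.8, 8, 0, 0, 0], [0, 1.8, 12, 0, 0, 0], [0, 1.8, 15, 0, 0, 0], [0, 1.8, 15, 0, 0, 0], [0, 1.8, 15, 0, 0, 0]])

```text
t: 19.38
tcp_pos: [590.3, -291.6, 255.5]
orientation: [1.0, -0.011, 0.003, 0.002]
ft_force: [-0.4, 0.9, -0.8]
grip_width: 1.8
gripper_force: 0.0
```

```bash
python3 w.py w8.png | grep -E "^fin|^\["; python3 -c "
from h import *
print(close_job())"
```

```text
[ 590.33715767 -291.630328    255.53162609] [ 0.99993016 -0.01140779  0.00256412  0.00172107] 1.7967829494999168
fin [281 162  12  46 522] [286.4 184.3] mid [ 588.  -325.1  114.2] med [ 589.4 -324.5  116.1] rect ((587.99951171875, -325.14337158203125), (11.922141075134277, 49.60777282714844), 89.30860900878906)
the job is handed in; nothing more can be done
None
```

The job is handed in at about 19 s: the orange sleeve is seated on the brass base, the copper door is back against its shut stop, the silver door stayed shut, and nothing else on the bench looks moved in the final camera view.

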